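# Shake down a mould tin: hold the dead-man lever level

### The job

Slide the long lidded mould tin along the counter, never lifting or tipping it, onto the shaking station's rubber plate until its long side is squarely against the back stop and it is centred on the plate. Then press the station's sprung lever down until its arm is level with the two index pins, never right down to its bottom stop, keep it there for at least three seconds, and finish while still holding it level. Leave the round tin and everything else where they are.

Things in the scene. Friction and masses are not known exactly. Their poses are not given: they have to be found in the camera images.
- tin_mid (a point): the long rectangular lidded mould tin: 80 mm along its x, 140 mm along its y, lid top 32 mm above its underside, about 0.55 kg (varies), on the counter. On the middle of its lid is a bar handle. This point is on the tin's vertical centre line, 33 mm above its underside; z is up. It and the round tin stand right of the plate, one near (x 0.40 to 0.45 m), one far (x 0.58 to 0.64 m)
- tin_handle (a point): middle of the tin's bar handle, 58 mm above the tin's underside, over its centre; same axes as the tin. The bar is 14 mm thick (x), 76 mm long (y), from 50 to 66 mm above the underside, 18 mm clear of the lid: pinch it across its x from above
- shaker: the fixed shaking station. Origin: counter level, centre of its dark rubber plate (84 mm in x, 172 mm in y), which is flush with the counter: no step. Back stop: a rail 14 mm high, 176 mm long, its face at x = +40 mm; the plate is open on the other sides. The tin is home with a long side against the stop, its centre then at x = 0, y = 0. The lever's console is on the +y side
- lever (a joint): angle of the sprung dead-man lever, rad: 0 = raised at rest (arm sloping up 0.45 rad towards the pad), 0.45 = arm level, 0.80 = bottom stop. It grows as the pad is pressed down; a spring brings it back up when let go. The push needed at the pad is about 3 N at the start, 8 N at level and 12 N at the bottom
- lever_pad (a point): centre of the top face of the lever's black pad (44 x 42 mm, 12 mm thick), 120 mm from the hinge towards the station's -x and 6 mm above the arm's centre line; 157 mm above the counter at rest, 106 mm when level; z is the pad's normal. Two index pins stand 33 mm either side of the arm, 90 mm from the hinge; their tops are at the hinge's height: the level arm lies in line with them
- lever_hinge (a point): the lever's hinge, 100 mm above the counter, at the station's x = +60, y = +180 mm; the lever turns about the station's y; axes as the station's. The console spans the station's y = +137 to +223 mm: a slab 16 mm high under the lever (x -140 to +130 mm), and a pillar up to 114 mm high from x = +45 mm on
- round_tin: lidded round mould tin, 84 mm diameter, 32 mm high, with the same kind of bar handle as the long tin (66 mm high over all); not the one wanted. Origin at the centre of its underside
- bowl: steel bowl, 130 mm across, 55 mm high, beyond the station; bystander. Origin at the centre of its underside
- pastry_ring: thin steel ring, 70 mm diameter, 40 mm high; bystander. Origin at the centre of its underside
- jar: closed glass jar, 64 mm diameter, 90 mm high; bystander. Origin at the centre of its underside
- scraper: flat steel dough scraper with a wooden grip, about 115 x 110 mm, 14 mm high, lying flat; bystander. Origin at its underside, in the middle of the blade
- spatula: spatula lying on the counter; bystander. Origin at its underside
- mug: white mug, 72 mm diameter, 90 mm high; bystander. Origin at the centre of its underside
Things that resemble listed ones, but are neither listed nor needed, are in the scene too. Leave any brown look-alike of the part that bears tin_mid alone.

How it is judged:
By the outcome, as a careful person would: the job done as asked, in the order asked, and still so for the second after the job is handed in, while the arm keeps its last pose, push and grip.
It also fails if it takes over 58 s, if anything falls off the work surface, if the arm or the gripper's body presses on something with over 40 N, if the wrist force passes 120 N, or if a joint passes its speed limit or range.

### The arm

A 7-joint arm with a two-finger parallel gripper is mounted at the origin on the work surface. World frame = base frame: x ahead of the robot, y to its left, z up, the work surface at z = 0. Lengths are in mm, angles in rad, forces in N, time in s.
With the tool pointing down it reaches from about 400 to 925 mm from the base axis. Payload 4.1 kg.
Tool frame: the origin (TCP) lies on the front face of the gripper's body, between the roots of the fingers; the fingertips stand 73 mm ahead of it and the grasp point (between the pads) lies 54 mm ahead of it (arm.grip_depth is the distance from the TCP to the grasp point, in mm); z points along the fingers, y is the direction in which the jaws open and shut (so a half turn about z gives the same grasp; the last joint's range is limited). The gripper opens to 85 mm and grips with 20 to 120 N. Pads are 22 mm wide; open, the fingers measure 114 mm over their backs; the gripper's body (76 mm by 85 mm) begins 54 mm behind the grasp point. The pads swing forward as they close: fully open they stand 13 mm farther back than shut.
Start: joints at [-1.299, 0.398, 0.045, 1.537, -0.019, 1.207, -0.051], TCP at [235.513, 605.86, 303.947] pointing down, gripper open.
Joint ranges: [-2.82, 2.82], [-0.49, 2.23], [-1.37, 1.46], [0, 2.46], [-1.36, 4.5], [0.23, 2], [-2.94, 2.94]. Speed limits (rad/s): [2.57, 2.57, 3.14, 3.14, 3.14, 3.14, 3.14].

### API

Orientations are given as a unit quaternion [w, x, y, z].
In Python, from bench import sensors, optics, arm, recognise gives the robot as it stands.
- The arm moves only by the tool apply_moves, never from a script. Its arguments are lists of equal length, an entry for each row: "delta_pos": the shift along the tool's x, y, z in m, a list of three; "rot": the turn, a rotation vector about the tool's x, y, z in degrees, a list of three; "gripper": the finger opening in m, from 0 to 0.0854. In form: {"delta_pos": [[dx, dy, dz], ...], "rot": [[ax, ay, az], ...], "gripper": [gripper, ...]}. A call has 1 to 12 rows; each row shifts and turns the pose as measured when the row begins, along the tool's axes as they then stand; what a row does not reach is not made up. A row lasts 1/8 s, in which the tool goes at most 62.5 mm and 10.7 degrees, less where a joint would pass 70% of its speed; a pose out of reach is approached as far as the arm can. A call is refused whole if a number of a shift passes 0.0625 or a number of a turn 10.7, either way. A call with a gripper value outside its range is refused whole. The fingers move at their own pace and stop on an object; "force" is the grip in N (left out, the last holds). Time passes only in rows, so rows that do not move let the fingers close. It gives the time, the measured TCP pose, the force and the opening at its end, in the units of the state.
- sensors.state(): the state, without advancing time (a new reading comes with each control period).
- optics.get_image(name): name is "scene" or "top" or "wrist"; returns (picture, depth): 400x640x3 uint8, red, green, blue; 400x640 float32, mm along the optical axis (not along the pixel's ray), 0 where there is no reading.
- optics.calibration(name): a dict with "fx", "fy", "cx", "cy" (pixels), "world_from_camera" (4x4, takes a point from camera to world coordinates); the wrist camera has in their place "T_tool_cam" (4x4, takes a point from camera to tool coordinates, whose origin is the TCP and whose axes are the flange's). Camera axes: x right, y up, looking along -z (the intrinsics and any distortion apply to the point x, -y, -z); pixel columns grow to the right and rows downward; lengths in mm; the calibration is good to about 2 mm. A picture is of the moment at which its call begins: read the wrist's pose just before it. calibration takes no time and is no camera call.
- arm.hand_in(): hands the job in, once; it reports no verdict.
Trained networks look in the newest picture that a camera, given by its name, has taken for a name from the list of things; names that differ only in an ending like _2 or _b are one class to them, and where a whole thing is asked for, a point or a joint stands for the part that bears it (a point fixed in the world has none). Each returns a list of dicts, best first, with "conf" (0 to 1); they miss things now and then, are a little off and sometimes report something else, mostly with a low value. They report only what shows in the picture. A call takes as long as a camera call. They do not tell look-alikes from the thing itself.
- recognise(camera, name): "rect" ([left, top, width, height] in pixels, round what is visible of it).
The state is a dict: "clock": time; "joint_pos": joint angles; "dq": joint speeds; "joint_efforts": joint torques, N m; "position": TCP position; "eef_rot": TCP orientation; "contact_force": force on the tool from outside, world axes, zero at the start; "torque": the same for the moment, N m; "grip_width": opening from 0.0 (shut) to 1.0 (fully open).
Only numpy, scipy, OpenCV 4.12 (cv2) and the standard library are available. Lean on these libraries where they do the work, as an engineer would, in place of code of your own. Each camera call takes 0.05 s, during which the arm holds its last target.

## Working session

There is one attempt and no reset: what is moved stays moved. The work goes in short steps, Python scripts to look and compute and a tool call to move; the robot and the scene stay as the last step left them, time stands still between calls to the robot, and variables do not carry over. Pictures are saved under pics/ and viewed, and the job is handed in when it is done.

Besides the shell and the picture viewer there is one more tool, called after ">>>" as name(argument=value, ...) on one line, values as JSON. apply_moves: Moves the arm, as the interface text tells. Its arguments: {"type":"object","properties":{"delta_pos":{"type":"array","items":{"type":"array","items":{"type":"number"}}},"rot":{"type":"array","items":{"type":"array","items":{"type":"number"}}},"gripper":{"type":"array","items":{"type":"number"}},"force":{"type":"number"}},"required":["delta_pos","rot","gripper"]}

```bash
ls; mkdir -p pics
python3 - <<'E'
from bench import sensors, optics, arm, recognise
import cv2, numpy as np
print(sensors.state())
for n in ["scene","top"]:
    im,d=optics.get_image(n); cv2.imwrite(f"pics/{n}0.png",im[:,:,::-1]); np.savez(f"{n}0.npz",im=im,d=d)
    c=optics.calibration(n); print(n,c)
    for t in ["tin_mid","shaker","lever","round_tin","lever_pad"]:
        print(t,recognise(n,t))
print(optics.calibration("wrist"))
print(sensors.state()["clock"])
E
```

```text
pics
{'clock': 0.0, 'joint_pos': array([-1.29903187,  0.39922478,  0.0450579 ,  1.53785615, -0.01869871,
        1.20688507, -0.050672  ]), 'dq': array([-0.00016337, -0.00126038,  0.00174998,  0.00048467,  0.00093497,
       -0.00047183, -0.00186461]), 'joint_efforts': array([ 1.88307395e-04, -4.75107622e+01,  1.36526305e+00, -2.54220343e+01,
        1.18324524e-02,  9.70626657e-03, -7.94991166e-06]), 'position': array([235.32332698, 605.39467446, 302.85322581]), 'eef_rot': array([-1.07103928e-04,  1.84263751e-01,  9.82876349e-01, -9.69939426e-04]), 'contact_force': array([-0.91350648,  0.12386899,  0.96149801]), 'torque': array([ 0.0003211 , -0.01822376, -0.04514187]), 'grip_width': 1.0049102284090543}
scene {'fx': 447.8036599696109, 'fy': 447.8036599696109, 'cx': 329.150443212038, 'cy': 196.34042724827924, 'world_from_camera': array([[-3.47696608e-01, -6.47252613e-01,  6.78359141e-01,
         1.43426116e+03],
       [ 9.37492976e-01, -2.28706165e-01,  2.62298322e-01,
         3.92720688e+02],
       [-1.46283572e-02,  7.27157167e-01,  6.86315136e-01,
         1.04823520e+03],
    
[... 1295 characters left out ...]
0.68}, {'rect': [430.5, 201.6, 61.1, 38.7], 'conf': 0.36}]
round_tin [{'rect': [423.7, 140.0, 31.2, 30.4], 'conf': 0.57}]
lever_pad [{'rect': [241.7, 111.1, 120.3, 106.8], 'conf': 0.66}, {'rect': [241.1, 136.2, 27.1, 44.9], 'conf': 0.63}]
{'fx': 338.4132205348527, 'fy': 338.4132205348527, 'cx': 320.4779780265712, 'cy': 202.64238643063226, 'T_tool_cam': array([[ 4.29669868e-04,  9.45872197e-01,  3.24539062e-01,
         8.40738631e+01],
       [ 9.99999907e-01, -3.99270942e-04, -1.60259737e-04,
        -3.01733623e-01],
       [-2.20062129e-05,  3.24539101e-01, -9.45872281e-01,
        -6.95462799e+01],
       [ 0.00000000e+00,  0.00000000e+00,  0.00000000e+00,
         1.00000000e+00]])}
0.6
```

View pics/scene0.png

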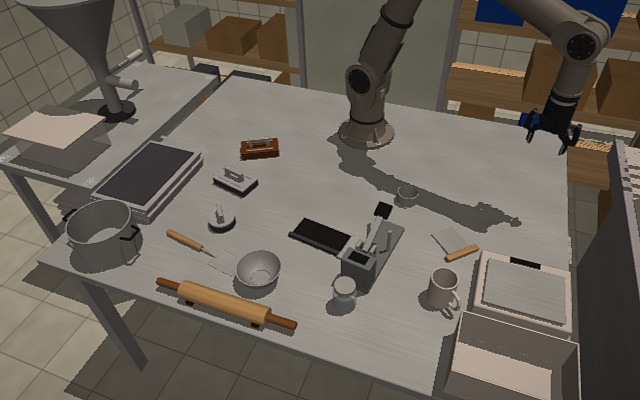

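View pics/top0.png

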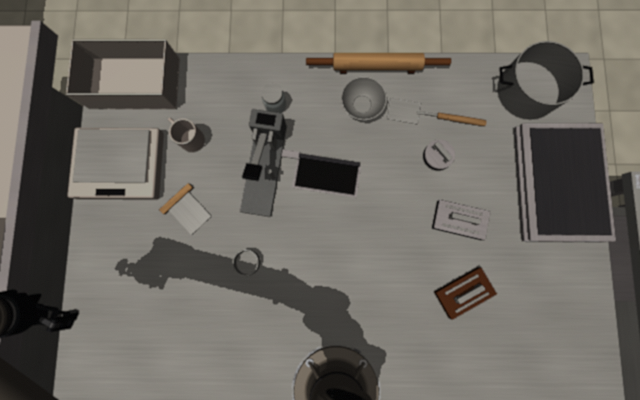

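Run:
```python
import cv2, numpy as np
im=np.load("top0.npz")["im"]
cv2.imwrite("pics/top0_c1.png",cv2.resize(im[90:240,220:380,::-1],None,fx=5,fy=5)[:600,:800])
cv2.imwrite("pics/top0_c2.png",cv2.resize(im[125:330,400:530,::-1],None,fx=3,fy=3)[:600])
im=np.load("scene0.npz")["im"]
cv2.imwrite("pics/scene0_c1.png",cv2.resize(im[120:310,190:430,::-1],None,fx=3.3,fy=3.1)[:600,:800])
```

```text
(no output)
```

View pics/top0_c1.png

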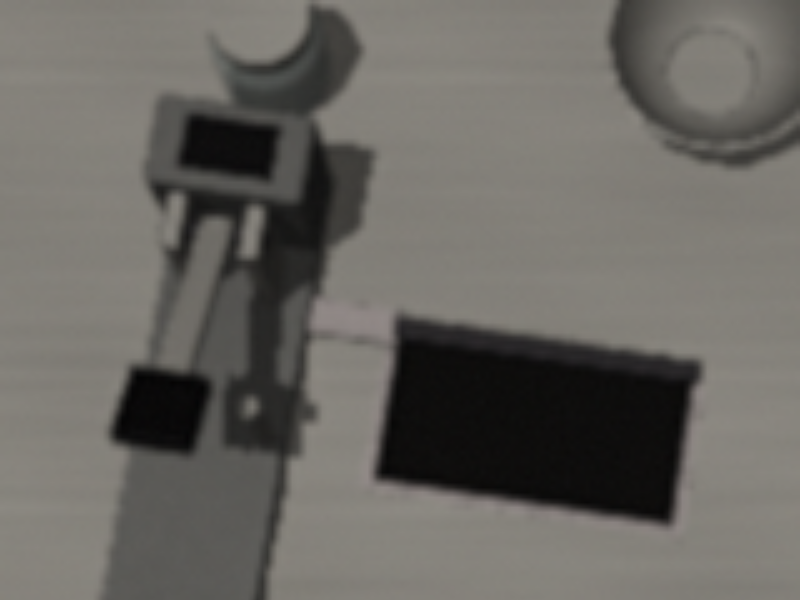

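View pics/top0_c2.png

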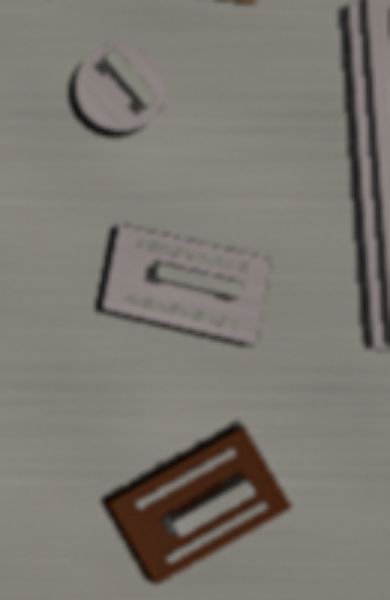

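View pics/scene0_c1.png

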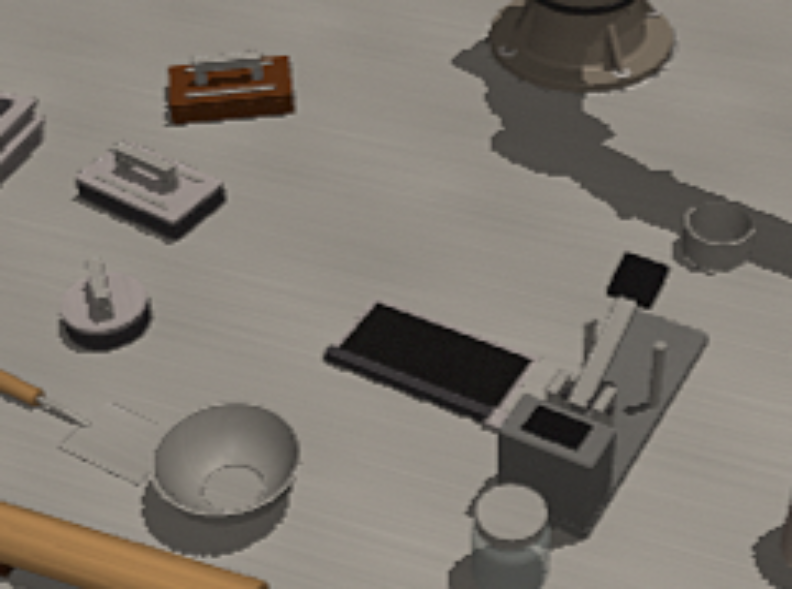

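```bash
cat > h.py <<'E'
import numpy as np, cv2
from scipy.spatial.transform import Rotation as R
from bench import sensors, optics, arm, recognise
def ray(c,T,u,v):
    d=np.array([(u-c['cx'])/c['fx'],-(v-c['cy'])/c['fy'],-1.])
    return T[:3,3],T[:3,:3]@d
def at_z(c,T,u,v,z):
    o,d=ray(c,T,u,v); return o+d*(z-o[2])/d[2]
def cloud(c,T,d):
    v,u=np.mgrid[:d.shape[0],:d.shape[1]]
    P=np.stack([(u-c['cx'])/c['fx']*d,-(v-c['cy'])/c['fy']*d,-d],-1)@T[:3,:3].T+T[:3,3]
    P[d<=0]=np.nan; return P
def proj(c,T,p):
    q=np.linalg.inv(T)@np.append(p,1); return np.array([c['cx']+c['fx']*q[0]/-q[2],c['cy']-c['fy']*q[1]/-q[2]])
def toolT(s):
    T=np.eye(4); q=s['eef_rot']; T[:3,:3]=R.from_quat([q[1],q[2],q[3],q[0]]).as_matrix(); T[:3,3]=s['position']; return T
def wristT(s): return toolT(s)@optics.calibration('wrist')['T_tool_cam']
E
python3 - <<'E'
from h import *
Z=np.load("top0.npz"); c=optics.calibration("top"); T=c['world_from_camera']; P=cloud(c,T,Z['d']); im=Z['im']
# tin: points 20<z<45 in box
def blob(P,x0,x1,y0,y1,z0,z1):
    m=(P[...,0]>x0)&(P[...,0]<x1)&(P[...,1]>y0)&(P[...,1]<y1)&(P[...,2]>z0)&(P[...,2]<z1); return m
for n,uv in dict(tin=(462,219),brown=(465,292),rnd=(438,156),pad=(254,171),plate=(327,174)).items(): print(n,P[uv[1],uv[0]])
print("counter z",np.nanmedian(P[220:260,330:420,2]))
for nm in ["top","scene"]:
    Z=np.load(nm+"0.npz"); c=optics.calibration(nm); T=c['world_from_camera']; P=cloud(c,T,Z['d'])
    m=blob(P,350,520,-450,-230,20,45)
    q=P[m][:,:2].astype(np.float32); print(nm,"tin",m.sum(),cv2.minAreaRect(q), np.median(P[m][:,2]))
    m=blob(P,350,520,-450,-230,55,75)
    q=P[m][:,:2].astype(np.float32); print(nm,"handle",m.sum(),cv2.minAreaRect(q), np.median(P[m][:,2]))
    # plate: dark pixels near z=0
    g=Z['im'].max(-1)
    m=blob(P,480,640,-150,80,-10,8)&(g<40)
    mm=cv2.morphologyEx(m.astype(np.uint8),cv2.MORPH_OPEN,np.ones((3,3)))
    n,l,st,ce=cv2.connectedComponentsWithStats(mm); k=1+np.argmax(st[1:,4]); ys,xs=np.where(l==k)
    w=np.array([at_z(c,T,u,v,0)[:2] for u,v in zip(xs,ys)],np.float32)
    print(nm,"plate",cv2.minAreaRect(w),st[k])
E
```

```text
tin [ 445.02595899 -329.98477916   63.85160058]
brown [ 255.36765847 -339.41994928   30.85585179]
rnd [ 624.1935359  -283.956467     27.99880807]
pad [551.25593426 205.43964842 160.70792046]
plate [ 5.77573283e+02  2.52517418e+01 -2.67221739e-01]
counter z -0.9879040427579184
top tin 1372 ((446.5152282714844, -341.7134704589844), (141.19607543945312, 81.06587219238281), 76.3948745727539) 31.151385503181473
top handle 173 ((446.563720703125, -341.3890380859375), (75.44851684570312, 14.624863624572754), 76.66976165771484) 64.64713611363345
top plate ((571.5547485351562, 15.058418273925781), (142.1410369873047, 80.83600616455078), 81.39156341552734) [ 308  160   49   34 1328]
scene tin 581 ((449.9442443847656, -338.6003112792969), (142.58688354492188, 83.5575180053711), 77.21734619140625) 31.013889286888684
scene handle 95 ((448.693359375, -336.9266052246094), (75.61592102050781, 20.42176055908203), 76.06828308105469) 64.19970157849536
scene plate ((564.2313842773438, 13.952445983886719), (139.78555297851562, 71.24808502197266), 81.62016296386719) [294 219  45  29 723]
```

Run:
```python
from h import *
for nm in ["top","scene"]:
    Z=np.load(nm+"0.npz"); c=optics.calibration(nm); T=c['world_from_camera']; P=cloud(c,T,Z['d'])
    g=Z['im'].max(-1)
    m=(P[...,0]>480)&(P[...,0]<680)&(P[...,1]>-150)&(P[...,1]<130)&(abs(P[...,2])<9)&(g<40)
    mm=cv2.morphologyEx(m.astype(np.uint8),cv2.MORPH_OPEN,np.ones((3,3)))
    n,l,st,ce=cv2.connectedComponentsWithStats(mm); k=1+np.argmax(st[1:,4]); ys,xs=np.where(l==k)
    w=np.array([at_z(c,T,u,v,0)[:2] for u,v in zip(xs,ys)],np.float32)
    r=cv2.minAreaRect(w);print(nm,"plate",r,st[k],cv2.boxPoints(r).round().tolist())
    m=(P[...,0]>500)&(P[...,0]<600)&(P[...,1]>150)&(P[...,1]<260)&(P[...,2]>120)&(g<45)
    print(nm,"pad",m.sum(),P[m].mean(0),cv2.minAreaRect(P[m][:,:2].astype(np.float32)))
```

```text
top plate ((573.3880004882812, 27.16851043701172), (166.63719177246094, 80.83599090576172), 81.39149475097656) [ 296  159   61   35 1609] [[521.0, -49.0], [601.0, -61.0], [626.0, 103.0], [546.0, 116.0]]
top pad 248 [550.36155894 210.64162139 157.74089828] ((551.4822387695312, 210.95530700683594), (40.50849533081055, 41.68548583984375), 80.9726333618164)
scene plate ((566.2603149414062, 27.726043701171875), (167.63002014160156, 71.24808502197266), 81.62016296386719) [294 219  55  32 900] [[519.0, -50.0], [589.0, -60.0], [614.0, 105.0], [543.0, 116.0]]
scene pad 198 [554.5111399  213.18124566 156.96603397] ((554.3858032226562, 213.54287719726562), (41.273983001708984, 39.29646682739258), 80.33660125732422)
```

>>> apply_moves(delta_pos=[[-0.06,-0.004,0],[-0.06,-0.004,0],[-0.06,-0.004,0],[-0.06,-0.004,0],[-0.06,-0.004,0],[-0.06,-0.004,0],[-0.06,-0.004,0],[-0.06,-0.004,0]], rot=[[0,0,5.5],[0,0,5.5],[0,0,5.5],[0,0,5.5],[0,0,5.5],[0,0,5.5],[0,0,5.5],[0,0,5.5]], gripper=[0.0854,0.0854,0.0854,0.0854,0.0854,0.0854,0.0854,0.0854])

```text
clock: 1.6
position: [574.9, 275.1, 302.4]
eef_rot: [-0.002, 0.543, 0.84, 0.003]
contact_force: [1.0, -0.1, -0.5]
grip_width: 1.006
```

>>> apply_moves(delta_pos=[[-0.041,-0.018,0],[-0.043,-0.0135,0],[-0.044,-0.0085,0],[-0.045,-0.0035,0],[-0.045,0.0015,0]], rot=[[0,0,6.6],[0,0,6.6],[0,0,6.6],[0,0,6.6],[0,0,6.6]], gripper=[0.0854,0.0854,0.0854,0.0854,0.0854])

```text
clock: 2.22
position: [575.0, 40.3, 301.9]
eef_rot: [-0.001, 0.767, 0.642, 0.004]
contact_force: [0.0, 0.2, 0.2]
grip_width: 0.996
```

Run:
```python
from h import *
s=sensors.state(); im,d=optics.get_image("wrist"); print(s['clock'],s['position'],s['dq'].round(3))
np.savez("w1.npz",im=im,d=d,T=wristT(s)); cv2.imwrite("pics/w1.png",im[:,:,::-1])
```

```text
2.225 [574.96501213  40.3480226  301.93334936] [ 0.348 -0.051  0.327  0.12  -0.073 -0.029 -0.24 ]
```

View pics/w1.png

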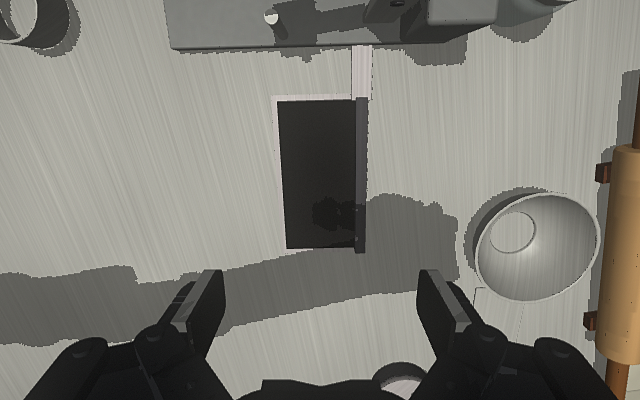

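Run:
```python
from h import *
Z=np.load("w1.npz"); im=Z['im']; T=Z['T']; c=optics.calibration('wrist')
cv2.imwrite("pics/w1c.png",cv2.resize(im[80:270,260:390,::-1],None,fx=3,fy=3,interpolation=cv2.INTER_NEAREST))
P=cloud(c,T,Z['d'])
print("counter z",np.nanmedian(P[150:250,180:260,2]), np.nanmedian(P[150:200,390:450,2]))
m=(P[...,2]>8)&(P[...,2]<20)&(P[...,0]>560)&(P[...,0]<680)&(P[...,1]>-100)&(P[...,1]<130)
r=cv2.minAreaRect(P[m][:,:2].astype(np.float32)); print("rail",m.sum(),r,cv2.boxPoints(r).round(1).tolist(),np.median(P[m][:,2]))
g=im.max(-1)
m=(g<50)&(abs(P[...,2])<6)&(P[...,0]>500)&(P[...,0]<640)&(P[...,1]>-100)&(P[...,1]<130)
mm=cv2.morphologyEx(m.astype(np.uint8),cv2.MORPH_OPEN,np.ones((3,3)))
n,l,st,ce=cv2.connectedComponentsWithStats(mm); k=1+np.argmax(st[1:,4]); ys,xs=np.where(l==k)
w=np.array([at_z(c,T,u,v,0)[:2] for u,v in zip(xs,ys)],np.float32)
r=cv2.minAreaRect(w); print("plate",r,cv2.boxPoints(r).round(1).tolist(),st[k])
for u,v in [(277,100),(356,98),(287,248),(356,252)]: print(u,v,at_z(c,T,u,v,0))
```

```text
counter z -0.5034572647597315 -0.5707699048870438
rail 2124 ((619.5701293945312, 32.746299743652344), (198.99209594726562, 19.439807891845703), 82.07292175292969) [[596.2000122070312, -64.5], [615.5, -67.0999984741211], [642.9000244140625, 130.0], [623.7000122070312, 132.60000610351562]] 13.150007496282598
plate ((570.2587890625, 26.91379165649414), (170.83982849121094, 82.12663269042969), 81.45603942871094) [[517.0, -51.5], [598.2000122070312, -63.70000076293945], [623.5999755859375, 105.30000305175781], [542.2999877929688, 117.5]] [  280   100    75   149 10079]
277 100 [542.95275706 119.24550512   0.        ]
356 98 [625.09747335 106.67348529   0.        ]
287 248 [517.85372623 -51.01534021   0.        ]
356 252 [599.57102834 -71.12642618   0.        ]
```

View pics/w1c.png

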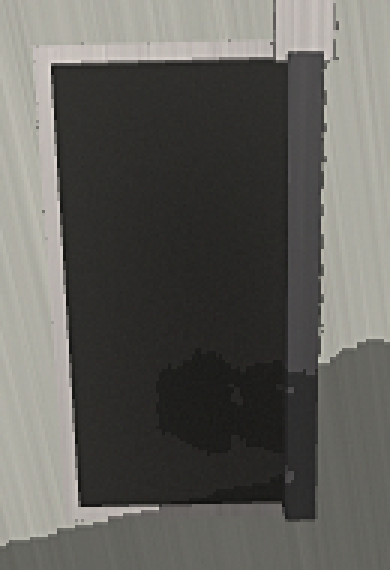

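>>> apply_moves(delta_pos=[[-0.046,-0.0077,0.006],[-0.046,-0.0077,0.006],[-0.046,-0.0077,0.006],[-0.046,-0.0077,0.006],[-0.046,-0.0077,0.006],[-0.046,-0.0077,0.006],[-0.046,-0.0077,0.006],[-0.046,-0.0077,0.006],[0,0,0]], rot=[[0,0,0.4],[0,0,0.4],[0,0,0.4],[0,0,0.4],[0,0,0.4],[0,0,0.4],[0,0,0.4],[0,0,0.4],[0,0,0]], gripper=[0.0854,0.0854,0.0854,0.0854,0.0854,0.0854,0.0854,0.0854,0.0854])

```text
clock: 3.4
position: [433.9, -325.9, 254.0]
eef_rot: [0.004, 0.788, 0.616, 0.005]
contact_force: [-0.2, 1.2, 0.1]
grip_width: 1.0
```

```bash
cat > look.py <<'E'
from h import *
import sys
n=sys.argv[1]
s=sensors.state(); im,d=optics.get_image("wrist"); T=toolT(s)
print(s['clock'],s['position'].round(1),s['dq'].round(3)); print(T[:3,:3].round(3).tolist())
np.savez(n+".npz",im=im,d=d,T=wristT(s),TT=T); cv2.imwrite(f"pics/{n}.png",im[:,:,::-1])
E
python3 look.py w2
python3 - <<'E'
from h import *
Z=np.load("w2.npz"); c=optics.calibration('wrist'); P=cloud(c,Z['T'],Z['d'])
print(np.nanmedian(P[...,2]))
for a,b in [(25,42),(58,75)]:
    m=(P[...,2]>a)&(P[...,2]<b)&(P[...,0]>360)&(P[...,0]<540)&(P[...,1]>-450)&(P[...,1]<-240)
    mm=cv2.morphologyEx(m.astype(np.uint8),cv2.MORPH_OPEN,np.ones((3,3)))
    n,l,st,ce=cv2.connectedComponentsWithStats(mm); k=1+np.argmax(st[1:,4]); m=l==k; print(st[k])
    r=cv2.minAreaRect(P[m][:,:2].astype(np.float32)); print(a,m.sum(),r,np.median(P[m][:,2]))
E
```

```text
3.4 [ 433.9 -325.9  254. ] [-0.03  -0.006 -0.06  -0.005 -0.038  0.012  0.005]
[[0.242, 0.97, 0.012], [0.97, -0.242, -0.001], [0.002, 0.012, -1.0]]
0.009874786599823437
[  289   118    94   148 11222]
25 11222 ((446.826904296875, -340.7770080566406), (139.8969268798828, 80.1729736328125), 76.94544219970703) 31.577738668437235
[ 329  163   18   89 1518]
58 1518 ((446.9125671386719, -340.48193359375), (75.58660125732422, 13.807366371154785), 77.16570281982422) 65.31520364764691
```

View pics/w2.png

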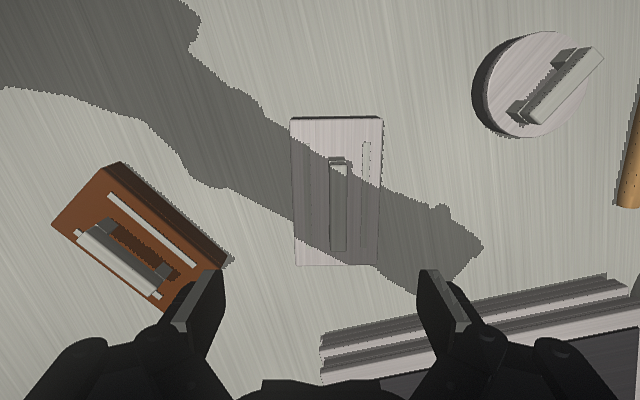

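>>> apply_moves(delta_pos=[[-0.0055,0.008,0.03],[-0.0055,0.008,0.03],[0,0,0.03],[0,0,0.02],[0,0,0]], rot=[[0.7,0,-1.0],[0,0,0],[0,0,0],[0,0,0],[0,0,0]], gripper=[0.0854,0.0854,0.0854,0.0854,0.0854], force=30)

```text
clock: 4.08
position: [457.3, -330.4, 142.0]
eef_rot: [-0.001, 0.777, 0.63, 0.005]
contact_force: [-0.7, -0.1, 0.1]
grip_width: 1.0
```

```bash
cat > st.py <<'E'
from h import *
s=sensors.state(); T=toolT(s); y=T[:3,1]
print(s['clock'].__round__(2),"pos",s['position'].round(1),"jaw yaw",np.degrees(np.arctan2(y[1],y[0])).round(2),"z",T[:3,2].round(4),"grasp",(T[:3,3]+54*T[:3,2]).round(1),"F",s['contact_force'].round(1),"w",round(s['grip_width'],3), 'dq',abs(s['dq']).max().round(3))
print(T[:3,:3].round(3).tolist())
import sys
if len(sys.argv)>1:
    t=np.array([float(a) for a in sys.argv[1:4]]); print("tool delta",(T[:3,:3].T@(t-s['position'])).round(1))
E
python3 st.py 446.9 -340.6 113
```

```text
4.08 pos [ 457.3 -330.4  142. ] jaw yaw -11.91 z [ 0.0068  0.0083 -0.9999] grasp [ 457.7 -329.9   88. ] F [-0.7 -0.1  0.1] w 1.0 dq 0.021
[[0.206, 0.978, 0.007], [0.978, -0.206, 0.008], [0.01, 0.005, -1.0]]
tool delta [-12.4  -8.2  28.8]
```

>>> apply_moves(delta_pos=[[-0.012,-0.008,0.008],[0,0,0]], rot=[[0.3,-0.5,1.0],[0,0,0]], gripper=[0.0854,0.0854])

```text
clock: 4.32
position: [447.9, -340.4, 134.9]
eef_rot: [0.001, 0.782, 0.624, 0.001]
contact_force: [-0.3, 0.2, 0.9]
grip_width: 0.991
```

```bash
python3 st.py 446.9 -340.6 113
```

```text
4.33 pos [ 447.9 -340.4  134.9] jaw yaw -12.84 z [ 1.6e-03 -3.0e-04 -1.0e+00] grasp [ 448.  -340.5   80.9] F [-0.3  0.2  0.9] w 0.991 dq 0.031
[[0.222, 0.975, 0.002], [0.975, -0.222, -0.0], [0.0, 0.002, -1.0]]
tool delta [-0.4 -1.  21.9]
```

>>> apply_moves(delta_pos=[[0,-0.001,0.012],[0,0,0.01],[0,0,0]], rot=[[0,0,0],[0,0,0],[0,0,0]], gripper=[0.0854,0.0854,0.0854])

```text
clock: 4.7
position: [447.5, -340.4, 112.4]
eef_rot: [0.001, 0.782, 0.624, 0.001]
contact_force: [-0.0, 0.3, -0.6]
grip_width: 0.994
```

```bash
python3 st.py 446.9 -340.6 112; python3 look.py w3
```

```text
4.7 pos [ 447.5 -340.4  112.4] jaw yaw -12.85 z [ 3.7e-03 -8.0e-04 -1.0e+00] grasp [ 447.7 -340.5   58.4] F [-0.   0.3 -0.6] w 0.994 dq 0.008
[[0.222, 0.975, 0.004], [0.975, -0.222, -0.001], [0.0, 0.004, -1.0]]
tool delta [-0.3 -0.5  0.4]
4.7 [ 447.5 -340.4  112.4] [ 0.002 -0.008  0.004 -0.006  0.    -0.002  0.001]
[[0.222, 0.975, 0.004], [0.975, -0.222, -0.001], [0.0, 0.004, -1.0]]
```

View pics/w3.png

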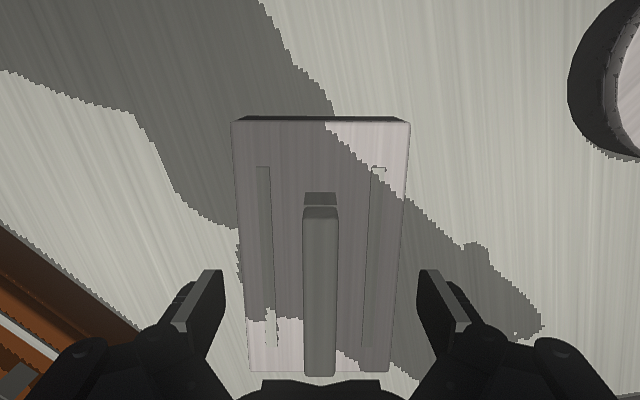

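>>> apply_moves(delta_pos=[[0,0,0],[0,0,0],[0,0,0],[0,0,0],[0,0,0],[0,0,0],[0,0,0],[0,0,0]], rot=[[0,0,0],[0,0,0],[0,0,0],[0,0,0],[0,0,0],[0,0,0],[0,0,0],[0,0,0]], gripper=[0.0,0.0,0.0,0.0,0.0,0.0,0.0,0.0], force=35)

```text
clock: 5.75
position: [447.6, -340.9, 113.3]
eef_rot: [0.002, 0.782, 0.624, 0.001]
contact_force: [0.7, 0.5, -0.5]
grip_width: 0.153
```

```bash
python3 st.py 446.9 -340.6 112
```

```text
5.75 pos [ 447.6 -340.9  113.3] jaw yaw -12.85 z [ 0.0046 -0.0015 -1.    ] grasp [ 447.9 -341.    59.3] F [ 0.7  0.5 -0.5] w 0.153 dq 0.002
[[0.222, 0.975, 0.005], [0.975, -0.222, -0.001], [-0.0, 0.005, -1.0]]
tool delta [ 0.1 -0.8  1.3]
```

>>> apply_moves(delta_pos=[[0.01,0.0015,0.0005],[0.02,0.003,0.0003],[0.02,0.003,0.0003],[0.02,0.003,0.0003]], rot=[[0,0,0],[0,0,-0.4],[0,0,-0.4],[0,0,-0.4]], gripper=[0,0,0,0])

```text
clock: 6.25
position: [473.0, -277.8, 113.4]
eef_rot: [0.006, 0.777, 0.63, -0.001]
contact_force: [-1.0, -4.5, 2.1]
grip_width: 0.154
```

```bash
python3 st.py 552.7 -31 112
```

```text
6.25 pos [ 473.  -277.8  113.4] jaw yaw -11.89 z [ 0.0064 -0.0107 -0.9999] grasp [ 473.3 -278.3   59.4] F [-1.  -4.5  2.1] w 0.154 dq 0.318
[[0.206, 0.978, 0.006], [0.978, -0.206, -0.011], [-0.009, 0.008, -1.0]]
tool delta [257.9  27.1  -0.8]
```

>>> apply_moves(delta_pos=[[0.022,0.003,0.0003],[0.025,0.003,0.0003],[0.025,0.003,0.0003],[0.025,0.003,0.0003],[0.02,0.003,0.0003]], rot=[[0.3,0.3,-0.4],[0.2,0.3,-0.4],[0,0,-0.4],[0,0,-0.4],[0,0,-0.4]], gripper=[0,0,0,0,0])

```text
clock: 6.88
position: [512.6, -162.4, 113.3]
eef_rot: [0.003, 0.765, 0.644, -0.0]
contact_force: [-1.6, -4.0, 1.5]
grip_width: 0.154
```

```bash
python3 st.py 552.7 -31 112
```

```text
6.88 pos [ 512.6 -162.4  113.3] jaw yaw -9.78 z [ 0.0039 -0.005  -1.    ] grasp [ 512.8 -162.7   59.3] F [-1.6 -4.   1.5] w 0.154 dq 0.301
[[0.17, 0.985, 0.004], [0.985, -0.17, -0.005], [-0.004, 0.005, -1.0]]
tool delta [136.3  17.2   0.8]
```

>>> apply_moves(delta_pos=[[0.025,0.003,0.0003],[0.025,0.003,0.0003],[0.025,0.003,0.0003],[0.025,0.003,0.0003],[0.015,0.002,0.0003],[0,0,0]], rot=[[0.2,0.3,-0.3],[0.2,0.3,-0.3],[0,0,-0.2],[0,0,-0.2],[0,0,-0.2],[0,0,0]], gripper=[0,0,0,0,0,0])

```text
clock: 7.62
position: [546.4, -45.4, 113.3]
eef_rot: [-0.0, 0.757, 0.654, 0.002]
contact_force: [1.5, 0.7, 0.0]
grip_width: 0.158
```

```bash
python3 st.py 562 28 112; python3 look.py w4
python3 - <<'E'
from h import *
im,d=optics.get_image("top"); cv2.imwrite("pics/top4.png",cv2.resize(im[90:240,220:420,::-1],None,fx=4,fy=4)); np.savez("top4.npz",im=im,d=d)
E
```

```text
7.62 pos [546.4 -45.4 113.3] jaw yaw -8.36 z [ 0.002   0.0024 -1.    ] grasp [546.6 -45.3  59.3] F [1.5 0.7 0. ] w 0.158 dq 0.006
[[0.145, 0.989, 0.002], [0.989, -0.145, 0.002], [0.003, 0.002, -1.0]]
tool delta [74.9  4.7  1.5]
7.625 [546.4 -45.4 113.3] [-0.    -0.003  0.002  0.006 -0.    -0.005 -0.003]
[[0.145, 0.989, 0.002], [0.989, -0.145, 0.002], [0.003, 0.002, -1.0]]
```

View pics/w4.png

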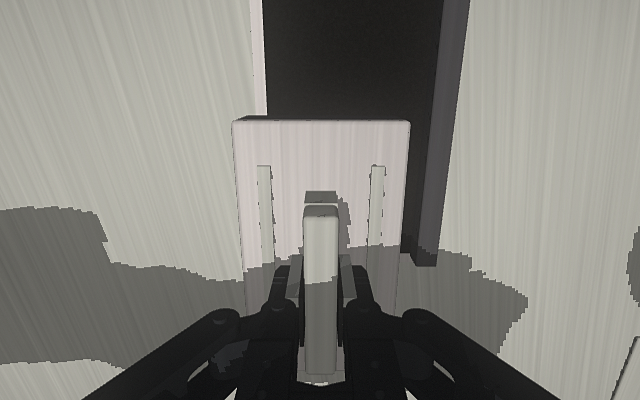

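View pics/top4.png

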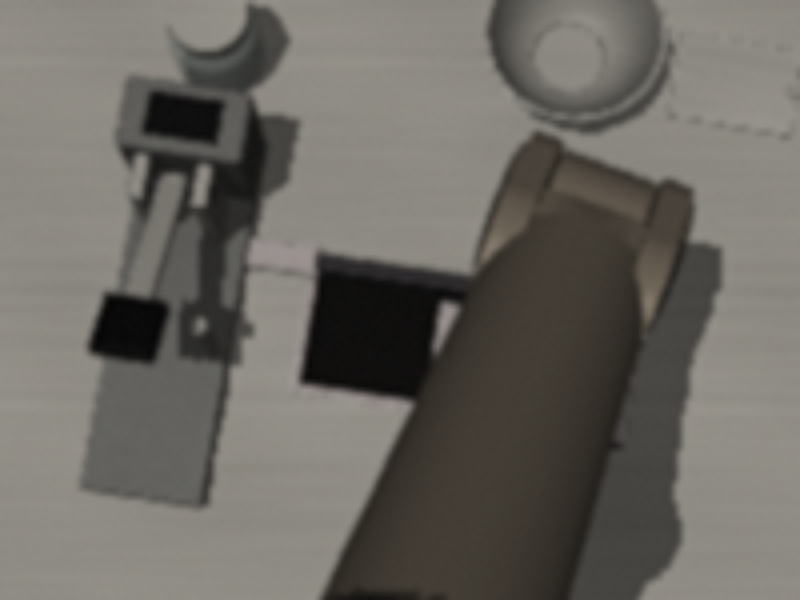

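>>> apply_moves(delta_pos=[[0.018,0.0015,0.0005],[0.018,0.0015,0.0003],[0.018,0.0015,0.0003],[0.012,0.0015,0.0003],[0,0,0]], rot=[[0.1,-0.1,0.2],[0,0,0],[0,0,0],[0,0,0],[0,0,0]], gripper=[0,0,0,0,0])

```text
clock: 8.35
position: [561.3, 10.3, 113.3]
eef_rot: [0.002, 0.763, 0.647, -0.003]
contact_force: [1.7, 2.6, -0.0]
grip_width: 0.156
```

```bash
python3 st.py 563.7 28 112; python3 look.py w5
```

```text
8.35 pos [561.3  10.3 113.3] jaw yaw -9.42 z [-0.0012 -0.0074 -1.    ] grasp [561.2   9.9  59.3] F [ 1.7  2.6 -0. ] w 0.156 dq 0.004
[[0.164, 0.987, -0.001], [0.986, -0.164, -0.007], [-0.007, 0.0, -1.0]]
tool delta [17.8 -0.5  1.2]
8.35 [561.3  10.3 113.3] [ 0.002 -0.002  0.003  0.002 -0.004 -0.001 -0.001]
[[0.164, 0.987, -0.001], [0.986, -0.164, -0.007], [-0.007, 0.0, -1.0]]
```

View pics/w5.png

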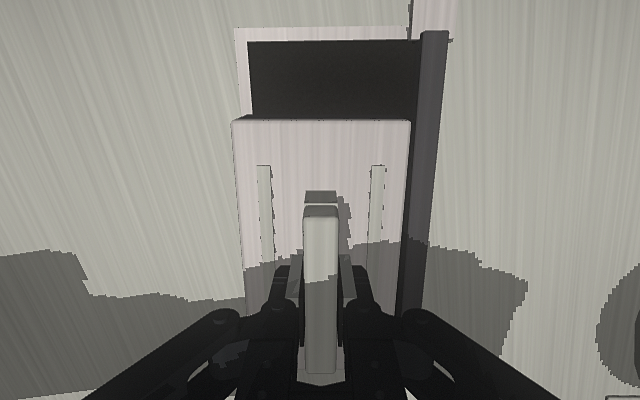

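>>> apply_moves(delta_pos=[[0.01,0,0.0003],[0.011,0,0.0003],[0,0,0]], rot=[[0,0.4,-0.6],[0,0.1,-0.3],[0,0,0]], gripper=[0,0,0])

```text
clock: 8.78
position: [564.4, 27.0, 113.3]
eef_rot: [0.001, 0.759, 0.651, -0.001]
contact_force: [1.2, 3.2, 0.6]
grip_width: 0.157
```

```bash
python3 st.py 563.7 28 112; python3 look.py w6;  python3 - <<'E'
from h import *
Z=np.load("w6.npz"); im=Z['im']; T=Z['T']; c=optics.calibration('wrist'); P=cloud(c,T,Z['d'])
print(np.nanmedian(P[60:110,300:390,2]))
cv2.imwrite("pics/w6c.png",cv2.resize(im[30:180,210:460,::-1],None,fx=3.2,fy=3.2))
cv2.imwrite("pics/w6.png",im[...,::-1])
E
```

```text
8.78 pos [564.4  27.  113.3] jaw yaw -8.74 z [ 7.0e-04 -2.6e-03 -1.0e+00] grasp [564.5  26.8  59.3] F [1.2 3.2 0.6] w 0.157 dq 0.007
[[0.152, 0.988, 0.001], [0.988, -0.152, -0.003], [-0.002, 0.001, -1.0]]
tool delta [ 0.9 -0.9  1.3]
8.775 [564.4  27.  113.3] [ 0.007 -0.     0.003  0.002 -0.003 -0.001  0.001]
[[0.152, 0.988, 0.001], [0.988, -0.152, -0.003], [-0.002, 0.001, -1.0]]
0.2735473611552095
```

View pics/w6c.png

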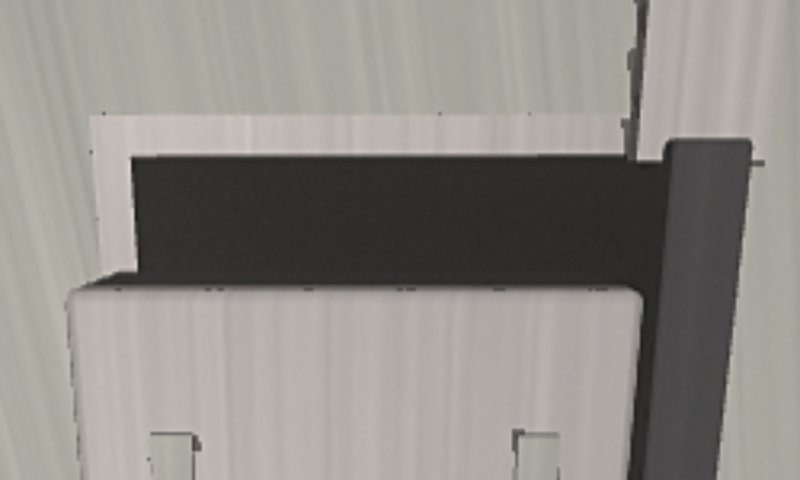

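```bash
cat > stn.py <<'E'
from h import *
ya=np.radians(-8.55); O=np.array([571.6,26.8])
def stn(p,yaw=ya): 
    d=np.array(p[:2])-O; return np.array([d[0]*np.cos(yaw)+d[1]*np.sin(yaw),-d[0]*np.sin(yaw)+d[1]*np.cos(yaw)])
E
python3 - <<'E'
from stn import *
Z=np.load("w6.npz"); im=Z['im']; T=Z['T']; c=optics.calibration('wrist'); 
g=cv2.cvtColor(im,cv2.COLOR_RGB2GRAY).astype(float)
for u in (270,300,330,360,390):
    col=g[60:135,u]; dd=np.diff(col); i=np.argmin(dd); j=np.argmax(dd[i+5:])+i+5
    v1,v2=60+i+.5,60+j+.5
    print(u,v1,v2,stn(at_z(c,T,u,v1,0)).round(1),stn(at_z(c,T,u,v2,32)).round(1), g[110:122,u].astype(int))
# rail inner edge at rows
for v in (100,130,150,170):
    print(v,g[v,395:440].astype(int).tolist())
P=cloud(c,T,Z['d'])
m=(P[...,2]>26)&(P[...,2]<36); q=P[m]; s=np.array([stn(p) for p in q])
print("tin lid x,y range", np.percentile(s,[0.5,99.5],axis=0))
E
```

```text
270 78.5 118.5 [-32.7  86.2] [-29.1  69.3] [ 50  50  49  52  51  52  51  52  49  90 119 152]
300 78.5 120.5 [-17.5  86.2] [-16.1  68.5] [ 46  46  46  46  47  50  51  50  47  85 117 157]
330 78.5 118.5 [-2.3 86.1] [-3.1 69.3] [ 45  45  45  46  46  49  48  46  45  85 116 152]
360 78.5 120.5 [12.9 86.1] [10.  68.4] [ 45  45  45  46  46  48  47  48  45  74 110 149]
390 77.5 120.5 [28.1 86.5] [23.  68.3] [ 44  44  42  43  44  44  48  45  43  72 109 148]
100 [44, 41, 43, 43, 43, 42, 43, 44, 43, 42, 43, 45, 44, 43, 45, 44, 45, 43, 43, 43, 45, 43, 41, 65, 70, 74, 71, 74, 73, 73, 72, 75, 76, 77, 75, 75, 74, 73, 74, 71, 72, 72, 73, 71, 74]
130 [173, 172, 170, 168, 170, 170, 170, 172, 171, 171, 170, 170, 169, 152, 142, 79, 36, 44, 45, 43, 53, 69, 74, 73, 72, 73, 74, 75, 75, 75, 76, 76, 74, 73, 74, 74, 74, 73, 72, 72, 73, 74, 72, 56, 133]
150 [171, 170, 170, 170, 170, 171, 170, 170, 170, 170, 174, 157, 143, 126, 32, 44, 47, 45, 47, 72, 75, 75, 73, 75, 74, 74, 76, 75, 77, 76, 75, 74, 73, 73, 73, 73, 73, 74, 75, 73, 74, 52, 182, 174, 169]
170 [171, 170, 169, 171, 171, 170, 171, 169, 171, 162, 146, 144, 34, 44, 48, 47, 44, 70, 73, 76, 75, 75, 75, 77, 76, 76, 77, 77, 75, 74, 73, 73, 73, 73, 74, 74, 75, 73, 70, 78, 177, 165, 166, 171, 170]
tin lid x,y range [[-46.75564844 -78.41260715]
 [170.12089607  68.59136271]]
```

>>> apply_moves(delta_pos=[[0.002,0.003,0.0003],[0,0.003,0.0003],[0,0.001,0]], rot=[[0,0.1,-0.2],[0,0,0],[0,0,0]], gripper=[0,0,0])

```text
clock: 9.2
position: [566.0, 26.6, 113.8]
eef_rot: [-0.006, 0.758, 0.652, -0.005]
contact_force: [0.8, -0.2, 1.4]
grip_width: 0.157
```

```bash
python3 st.py 571.6 26.8 113
```

```text
9.2 pos [566.   26.6 113.8] jaw yaw -8.63 z [-0.0146  0.002  -0.9999] grasp [565.2  26.7  59.8] F [ 0.8 -0.2  1.4] w 0.157 dq 0.023
[[0.15, 0.989, -0.015], [0.989, -0.15, 0.002], [-0.0, -0.015, -1.0]]
tool delta [1.1 5.5 0.7]
```

>>> apply_moves(delta_pos=[[0.001,0.0015,0],[0.0,0.002,0.0003]], rot=[[-0.9,0,0],[-0.2,0,0]], gripper=[0,0])

```text
clock: 9.45
position: [565.1, 26.7, 113.4]
eef_rot: [-0.003, 0.758, 0.652, -0.002]
contact_force: [-6.8, 1.9, 12.8]
grip_width: 0.153
```

```bash
python3 st.py 571.6 26.8 113
```

```text
9.45 pos [565.1  26.7 113.4] jaw yaw -8.66 z [-0.0072  0.0012 -1.    ] grasp [564.7  26.8  59.4] F [-6.8  1.9 12.8] w 0.153 dq 0.026
[[0.151, 0.989, -0.007], [0.989, -0.151, 0.001], [0.0, -0.007, -1.0]]
tool delta [1.1 6.4 0.4]
```

```bash
python3 look.py w7
python3 - <<'E'
from stn import *
c=optics.calibration('wrist')
for n in ("w6","w7"):
    Z=np.load(n+".npz"); im=Z['im']; T=Z['T']
    g=cv2.cvtColor(im,cv2.COLOR_RGB2GRAY).astype(float)
    for v in (130,150,170,190):
        r=g[v,390:440]; a=390+np.argmin(np.diff(r[:30]))+.5
        k=int(a-390)+4; b=a+3.5+np.argmax(np.diff(r[k:k+12]))
        print(n,v,a,b,"lid",stn(at_z(c,T,a,v,31)).round(1),"rail top",stn(at_z(c,T,b,v,14)).round(1))
    P=cloud(c,T,Z['d']); m=np.zeros(g.shape,bool); m[125:185,245:300]=1; m[125:185,345:395]=1
    q=P[m&(P[...,2]>20)&(P[...,2]<45)]; A=np.c_[q[:,:2]-q[:,:2].mean(0),np.ones(len(q))]; print("lid plane",np.linalg.lstsq(A,q[:,2],rcond=None)[0])
E
```

```text
9.45 [565.1  26.7 113.4] [ 0.014  0.007 -0.004 -0.015 -0.007  0.026  0.01 ]
[[0.151, 0.989, -0.007], [0.989, -0.151, 0.001], [0.0, -0.007, -1.0]]
w6 130 409.5 415.0 lid [32.1 64.1] rail top [39.2 62. ]
w6 150 408.5 413.0 lid [32.4 55.3] rail top [39.1 52.2]
w6 170 406.5 411.0 lid [32.2 46. ] rail top [38.9 41.9]
w6 190 404.5 409.0 lid [32.1 36.5] rail top [38.8 31.2]
lid plane [-2.00520396e-03 -1.48056487e-02  3.16533159e+01]
w7 130 410.5 415.0 lid [32.5 64.2] rail top [39.  62.2]
w7 150 408.5 413.0 lid [32.3 55.4] rail top [38.8 52.4]
w7 170 406.5 411.0 lid [32.1 46.2] rail top [38.7 42.1]
w7 190 404.5 410.0 lid [32.  36.6] rail top [39.1 31.5]
lid plane [-6.63948028e-03 -1.81610171e-02  3.17843980e+01]
```

View pics/w7.png

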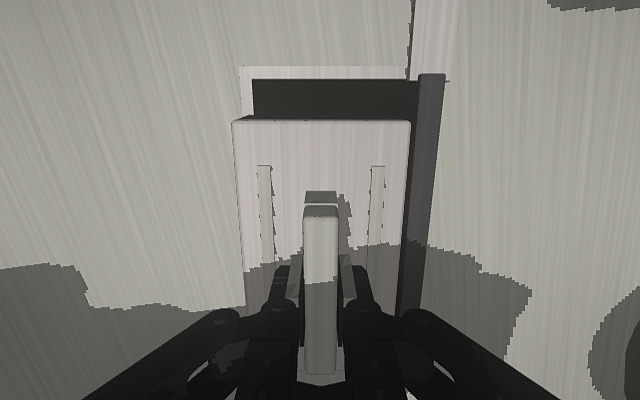

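Run:
```python
from stn import *
c=optics.calibration('wrist')
for n in ("w5","w6","w7"):
    Z=np.load(n+".npz"); P=cloud(c,Z['T'],Z['d'])
    q=P[(abs(P[...,2])<5)]; A=np.c_[q[:,:2]-q[:,:2].mean(0),np.ones(len(q))]; print(n,"counter",np.linalg.lstsq(A,q[:,2],rcond=None)[0].round(4))
```

```text
w5 counter [-2.000e-04  1.100e-03 -4.166e-01]
w6 counter [-2.000e-04  7.000e-04 -4.268e-01]
w7 counter [-2.000e-04  7.000e-04 -4.478e-01]
```

>>> apply_moves(delta_pos=[[0.001,0.004,-0.0012],[0.0,0.005,0]], rot=[[-0.4,0,0],[-0.2,0,0]], gripper=[0,0])

```text
clock: 9.75
position: [568.6, 26.8, 113.7]
eef_rot: [-0.005, 0.758, 0.652, -0.004]
contact_force: [-13.9, 3.3, 22.0]
grip_width: 0.158
```

```bash
python3 st.py 571.6 26.8 113
```

```text
9.75 pos [568.6  26.8 113.7] jaw yaw -8.65 z [-0.0116  0.0026 -0.9999] grasp [568.   27.   59.7] F [-13.9   3.3  22. ] w 0.158 dq 0.095
[[0.15, 0.989, -0.012], [0.989, -0.15, 0.003], [0.001, -0.012, -1.0]]
tool delta [0.4 3.  0.6]
```

Run:
```python
from stn import *
c=optics.calibration('wrist')
for n in ("w2","w3","w5","w6","w7"):
    Z=np.load(n+".npz"); P=cloud(c,Z['T'],Z['d'])
    T=Z['TT']; L=(P-T[:3,3])@T[:3,:3]  # tool coords
    ctr=np.array([446.9,-340.6]) if n in("w2","w3") else None
    m=(P[...,2]>24)&(P[...,2]<40)&(L[...,0]>20)&(L[...,0]<64)&((abs(L[...,1])<36)&(abs(L[...,1])>12))
    if n=="w2":
        d=P[...,:2]-ctr; yw=np.radians(-12.95); X=d@[np.cos(yw),np.sin(yw)];Y=d@[-np.sin(yw),np.cos(yw)]
        m=(P[...,2]>24)&(P[...,2]<40)&(Y>20)&(Y<64)&(abs(X)<36)&(abs(X)>12)
    q=P[m]; A=np.c_[q[:,:2]-q[:,:2].mean(0),np.ones(len(q))]; print(n,"lid",len(q),np.linalg.lstsq(A,q[:,2],rcond=None)[0].round(4))
```

```text
w2 lid 2796 [-2.0000e-03 -8.9000e-03  3.1774e+01]
w3 lid 9648 [-3.60000e-03 -1.21000e-02  3.17734e+01]
w5 lid 9566 [-2.70000e-03 -1.12000e-02  3.17582e+01]
w6 lid 9565 [-2.40000e-03 -1.10000e-02  3.17766e+01]
w7 lid 9550 [-6.60000e-03 -1.11000e-02  3.19155e+01]
```

>>> apply_moves(delta_pos=[[0.0,0.003,-0.0012],[0.0,0.001,-0.0006]], rot=[[-0.4,0,0],[-0.2,0,0]], gripper=[0,0])

```text
clock: 10.0
position: [570.7, 26.7, 113.7]
eef_rot: [-0.002, 0.758, 0.652, -0.002]
contact_force: [-0.9, 0.3, -2.5]
grip_width: 0.157
```

```bash
python3 st.py 571.6 26.8 113
```

```text
10.0 pos [570.7  26.7 113.7] jaw yaw -8.62 z [-0.0058  0.0012 -1.    ] grasp [570.4  26.7  59.7] F [-0.9  0.3 -2.5] w 0.157 dq 0.006
[[0.15, 0.989, -0.006], [0.989, -0.15, 0.001], [0.0, -0.006, -1.0]]
tool delta [0.3 0.9 0.7]
```

>>> apply_moves(delta_pos=[[0.0,0.003,0.0006],[0.0,0.003,0]], rot=[[-0.3,0,0],[-0.2,0,0]], gripper=[0,0])

```text
clock: 10.25
position: [571.5, 26.4, 113.9]
eef_rot: [-0.006, 0.758, 0.652, -0.003]
contact_force: [-9.0, 1.5, 10.0]
grip_width: 0.157
```

```bash
python3 st.py 571.6 26.8 113; python3 look.py w8
python3 - <<'E'
from stn import *
c=optics.calibration('wrist')
Z=np.load("w8.npz"); im=Z['im']
cv2.imwrite("pics/w8c.png",cv2.resize(im[50:250,290:460,::-1],None,fx=3,fy=3))
E
```

```text
10.25 pos [571.5  26.4 113.9] jaw yaw -8.6 z [-0.0126  0.0039 -0.9999] grasp [570.9  26.7  59.9] F [-9.   1.5 10. ] w 0.157 dq 0.048
[[0.149, 0.989, -0.013], [0.989, -0.149, 0.004], [0.002, -0.013, -1.0]]
tool delta [0.4 0.  0.9]
10.25 [571.5  26.4 113.9] [ 0.02   0.014 -0.007 -0.031 -0.003  0.048  0.008]
[[0.149, 0.989, -0.013], [0.989, -0.149, 0.004], [0.002, -0.013, -1.0]]
```

View pics/w8c.png

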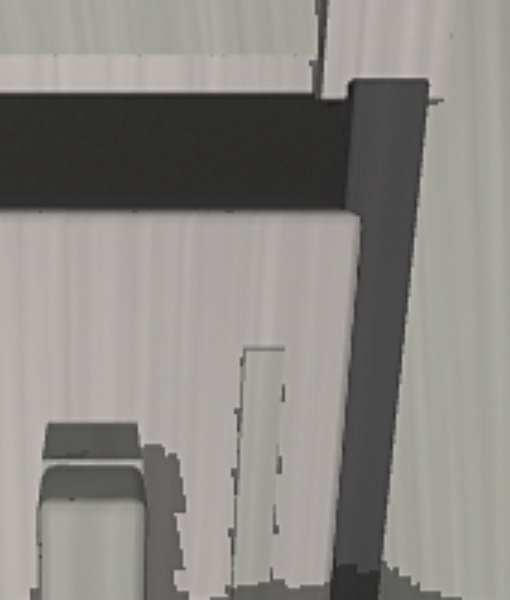

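```bash
cat > gap.py <<'E'
from stn import *
import sys
c=optics.calibration('wrist'); n=sys.argv[1]
Z=np.load(n+".npz"); im=Z['im']; T=Z['T']; g=cv2.cvtColor(im,cv2.COLOR_RGB2GRAY).astype(float)
for v in (125,140,155,170,185,200,215):
    r=g[v,385:440]; a=385+np.argmin(np.diff(r[:40]))+.5
    print(v,a,"lid",stn(at_z(c,T,a,v,31)).round(1),"face@14",stn(at_z(c,T,a,v,14)).round(1),g[v,int(a)-2:int(a)+8].astype(int))
for u in (270,300,330,360,390):
    col=g[60:135,u]; dd=np.diff(col); i=np.argmin(dd); j=np.argmax(dd[i+5:])+i+5
    print(u,"plate end",stn(at_z(c,T,u,60+i+.5,0)).round(1),"tin end",stn(at_z(c,T,u,60+j+.5,32)).round(1))
P=cloud(c,T,Z['d']); TT=Z['TT']; L=(P-TT[:3,3])@TT[:3,:3]
m=(P[...,2]>24)&(P[...,2]<40)&(L[...,0]>20)&(L[...,0]<64)&((abs(L[...,1])<36)&(abs(L[...,1])>12))
q=P[m]; A=np.c_[q[:,:2]-q[:,:2].mean(0),np.ones(len(q))]; print(n,"lid",len(q),np.linalg.lstsq(A,q[:,2],rcond=None)[0].round(4))
E
python3 gap.py w8
```

```text
125 409.5 lid [37.8 67.3] face@14 [41.9 65.5] [165 150 138  87  70  75  76  75  75  75]
140 408.5 lid [37.9 60.7] face@14 [42.1 58.2] [163 145 135  43  74  75  75  77  77  75]
155 407.5 lid [38. 54.] face@14 [42.2 50.7] [157 140 134  57  74  77  77  77  75  76]
170 405.5 lid [37.7 47. ] face@14 [41.8 43. ] [170 153 139 103  69  76  76  78  76  75]
185 404.5 lid [37.8 39.9] face@14 [41.9 35. ] [169 149 136  67  73  76  76  78  76  76]
200 403.5 lid [37.9 32.5] face@14 [42.  26.8] [165 145 144  57  74  76  78  76  77  75]
215 402.5 lid [38.  24.9] face@14 [42.2 18.4] [158 142 131  66  74  75  76  74  74  74]
270 plate end [-27.6  86.3] tin end [-23.5  69.7]
300 plate end [-12.3  86.3] tin end [-10.4  69.3]
330 plate end [ 3.  86.3] tin end [ 2.8 69.7]
360 plate end [18.3 86.3] tin end [15.8 69.7]
390 plate end [33.6 86.3] tin end [28.9 69.7]
w8 lid 9528 [-1.86000e-02 -9.60000e-03  3.23704e+01]
```

>>> apply_moves(delta_pos=[[0.0,0.001,0.0005],[0.0,0.001,0.0]], rot=[[-1.3,0,0],[-0.6,0,0]], gripper=[0,0])

```text
clock: 10.55
position: [570.6, 26.6, 113.3]
eef_rot: [0.004, 0.758, 0.652, 0.005]
contact_force: [-5.7, -0.7, 5.2]
grip_width: 0.155
```

```bash
python3 st.py 571.6 26.8 113; python3 look.py w9; python3 gap.py w9
```

```text
10.55 pos [570.6  26.6 113.3] jaw yaw -8.57 z [ 1.210e-02  9.000e-04 -9.999e-01] grasp [571.2  26.6  59.3] F [-5.7 -0.7  5.2] w 0.155 dq 0.066
[[0.149, 0.989, 0.012], [0.989, -0.149, 0.001], [0.003, 0.012, -1.0]]
tool delta [0.4 1.  0.3]
10.55 [570.6  26.6 113.3] [-0.014 -0.021  0.004  0.037 -0.002 -0.066  0.003]
[[0.149, 0.989, 0.012], [0.989, -0.149, 0.001], [0.003, 0.012, -1.0]]
125 409.5 lid [38.9 67.3] face@14 [43.5 65.5] [153 138 127  66  75  74  73  72  72  71]
140 407.5 lid [38.6 60.7] face@14 [43.1 58.2] [166 149 136  88  70  75  74  73  72  74]
155 406.5 lid [38.7 53.9] face@14 [43.2 50.7] [163 144 133  57  76  76  74  73  72  72]
170 405.5 lid [38.8 47. ] face@14 [43.4 42.9] [158 142 136  58  75  74  74  74  73  73]
185 404.5 lid [38.9 39.8] face@14 [43.5 35. ] [153 138 105  68  74  76  73  73  73  72]
200 402.5 lid [38.5 32.4] face@14 [43.1 26.7] [169 150 136  82  72  75  75  74  72  72]
215 401.5 lid [38.7 24.8] face@14 [43.2 18.3] [166 146 148  58  72  73  73  72  72  72]
270 plate end [-25.7  86.3] tin end [-22.3  69.8]
300 plate end [-10.5  86.3] tin end [-9.3 69.8]
330 plate end [ 4.8 86.3] tin end [ 3.7 69.8]
360 plate end [20.1 86.3] tin end [16.8 69.8]
390 plate end [35.4 86.3] tin end [29.9 69.7]
w9 lid 9538 [-2.6000e-03 -1.1100e-02  3.1753e+01]
```

>>> apply_moves(delta_pos=[[0.0,0.002,0.0],[0,0,0],[0,0,0],[0,0,0],[0,0,0],[0,0,0],[0,0,-0.015],[0,0,-0.04],[0,0,-0.05],[0,0,-0.05],[0,0,0]], rot=[[0,0,0],[0,0,0],[0,0,0],[0,0,0],[0,0,0],[0,0,0],[0,0,0],[0,0,0],[0,0,0],[0,0,0],[0,0,0]], gripper=[0,0.0854,0.0854,0.0854,0.0854,0.0854,0.0854,0.0854,0.0854,0.0854,0.0854])

```text
clock: 11.98
position: [572.1, 25.4, 277.3]
eef_rot: [0.005, 0.758, 0.652, 0.007]
contact_force: [-0.2, -0.1, 1.0]
grip_width: 0.997
```

```bash
python3 st.py 571.6 26.8 300; python3 look.py w10
cat > tin.py <<'E'
from stn import *
import sys
c=optics.calibration('wrist'); n=sys.argv[1]
Z=np.load(n+".npz"); im=Z['im']; P=cloud(c,Z['T'],Z['d']); g=im.max(-1)
S=((P[...,:2]-O)@np.array([[np.cos(ya),-np.sin(ya)],[np.sin(ya),np.cos(ya)]]))
def comp(m):
    mm=cv2.morphologyEx(m.astype(np.uint8),cv2.MORPH_OPEN,np.ones((3,3)))
    k,l,st,ce=cv2.connectedComponentsWithStats(mm); return l==1+np.argmax(st[1:,4])
near=(abs(S[...,0])<75)&(abs(S[...,1])<110)
m=comp(near&(P[...,2]>26)&(P[...,2]<40)); r=cv2.minAreaRect(S[m].astype(np.float32)); print("lid",r,np.median(P[m][:,2]))
m=comp(near&(P[...,2]>58)&(P[...,2]<72)); r=cv2.minAreaRect(S[m].astype(np.float32)); print("bar",r,np.median(P[m][:,2]))
m=comp(near&(P[...,2]>10)&(P[...,2]<18)&(S[...,0]>34)); s=S[m]; print("rail",cv2.minAreaRect(s.astype(np.float32)),np.percentile(s,[1,99],axis=0).round(1).tolist())
m=near&(abs(P[...,2])<6)&(g<50); s=S[m]; print("plate y",np.percentile(s[:,1],[.5,99.5]).round(1),"x",np.percentile(s[:,0],[.5,99.5]).round(1))
q=P[comp(near&(P[...,2]>26)&(P[...,2]<40))]; A=np.c_[q[:,:2]-q[:,:2].mean(0),np.ones(len(q))]; print("lid plane",np.linalg.lstsq(A,q[:,2],rcond=None)[0].round(4))
E
python3 tin.py w10
```

```text
11.97 pos [572.1  25.4 277.3] jaw yaw -8.64 z [ 0.0168  0.0012 -0.9999] grasp [573.   25.5 223.3] F [-0.2 -0.1  1. ] w 0.997 dq 0.06
[[0.15, 0.989, 0.017], [0.989, -0.15, 0.001], [0.004, 0.016, -1.0]]
tool delta [  1.4  -0.3 -22.7]
11.975 [572.1  25.4 277.3] [ 0.001  0.022 -0.02   0.06   0.004  0.014 -0.006]
[[0.15, 0.989, 0.017], [0.989, -0.15, 0.001], [0.004, 0.016, -1.0]]
lid ((-0.8163833618164062, -0.3477630615234375), (138.97018432617188, 80.19661712646484), 89.915283203125) 31.5489658883248
bar ((-0.8709654808044434, 0.1258392333984375), (75.10728454589844, 13.75186824798584), 89.99513244628906) 65.31687799302
rail ((45.27952194213867, 0.6352310180664062), (174.668701171875, 12.335724830627441), 89.99327087402344) [[39.6, -85.1], [51.1, 87.1]]
plate y [-85.1  85.5] x [-41.9  39.3]
lid plane [ 3.00000e-04 -6.00000e-04  3.16105e+01]
```

View pics/w10.png

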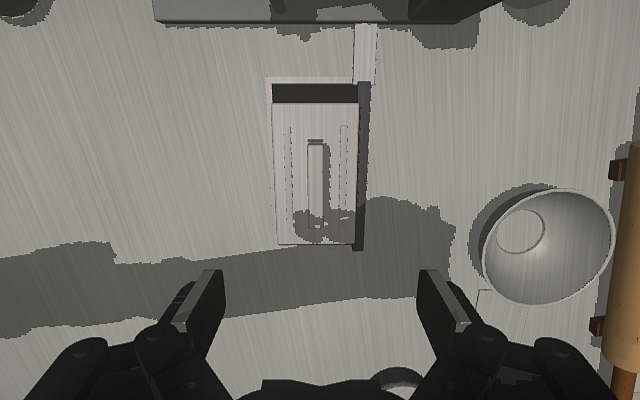

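>>> apply_moves(delta_pos=[[0.036,-0.01,0.0],[0.036,-0.01,0.0],[0.036,-0.01,0.0],[0.036,-0.01,0.0],[0.032,-0.01,0.0],[0,0,0],[0,0,0]], rot=[[0.9,-0.2,0],[0,0,0],[0,0,0],[0,0,0],[0,0,0],[0,0,0],[0,0,0]], gripper=[0,0,0,0,0,0,0])

```text
clock: 12.9
position: [543.0, 209.6, 268.9]
eef_rot: [-0.003, 0.76, 0.65, -0.008]
contact_force: [-0.3, -0.2, 0.1]
grip_width: -0.002
```

```bash
python3 st.py 548.4 212.3 250; python3 look.py w11;  python3 - <<'E'
from stn import *
im,d=optics.get_image("scene"); c=optics.calibration("scene"); T=c['world_from_camera']
cv2.imwrite("pics/scene11.png",cv2.resize(im[120:310,260:430,::-1],None,fx=3.1,fy=3.1)); 
Z=np.load("w11.npz"); c=optics.calibration('wrist'); P=cloud(c,Z['T'],Z['d']); 
m=(P[...,2]>110)&(P[...,2]<190)&(Z['im'].max(-1)<60)&(P[...,0]>500)&(P[...,0]<600)&(P[...,1]>215)&(P[...,1]<260)
print(m.sum(), P[m].min(0),P[m].max(0))
E
```

```text
12.9 pos [543.  209.6 268.9] jaw yaw -8.88 z [-0.0153 -0.0064 -0.9999] grasp [542.1 209.2 214.9] F [-0.3 -0.2  0.1] w -0.002 dq 0.016
[[0.154, 0.988, -0.015], [0.988, -0.154, -0.006], [-0.009, -0.014, -1.0]]
tool delta [ 3.7  5.2 18.8]
12.9 [543.  209.6 268.9] [-0.013  0.009 -0.016  0.002 -0.012  0.001  0.001]
[[0.154, 0.988, -0.015], [0.988, -0.154, -0.006], [-0.009, -0.014, -1.0]]
2507 [530.00108384 215.0005683  141.10058158] [573.849501   235.91497983 167.06525632]
```

View pics/w11.png

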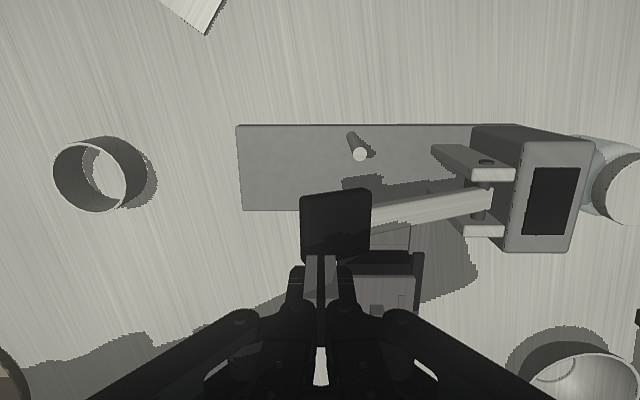

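View pics/scene11.png

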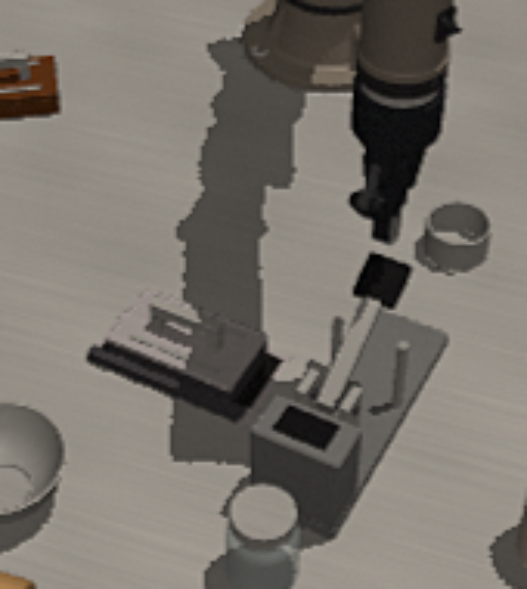

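>>> apply_moves(delta_pos=[[0.0035,0.005,0.01],[0,0,0.015],[0,0,0]], rot=[[-0.4,0.3,0],[0,0,0],[0,0,0]], gripper=[0,0,0])

```text
clock: 13.38
position: [548.9, 209.6, 241.8]
eef_rot: [-0.002, 0.761, 0.648, -0.004]
contact_force: [-0.2, 0.3, -0.1]
grip_width: 0.001
```

```bash
python3 st.py 548.4 212.3 238
```

```text
13.38 pos [548.9 209.6 241.8] jaw yaw -9.15 z [-0.0077 -0.0022 -1.    ] grasp [548.5 209.5 187.8] F [-0.2  0.3 -0.1] w 0.001 dq 0.022
[[0.159, 0.987, -0.008], [0.987, -0.159, -0.002], [-0.003, -0.007, -1.0]]
tool delta [ 2.6 -0.9  3.8]
```

>>> apply_moves(delta_pos=[[0.003,0,0.008],[0.0,-0.001,0.01],[0,-0.002,0.01],[0,-0.002,0.01]], rot=[[-0.2,0.1,-0.5],[0,0,0],[0,0,0],[0,0,0]], gripper=[0,0,0,0])

```text
clock: 13.88
position: [544.4, 213.8, 203.2]
eef_rot: [-0.001, 0.758, 0.652, -0.001]
contact_force: [-3.0, 0.1, 6.0]
grip_width: -0.002
```

```bash
python3 st.py 540.4 213.5 179
```

```text
13.88 pos [544.4 213.8 203.2] jaw yaw -8.63 z [-3.1e-03  8.0e-04 -1.0e+00] grasp [544.3 213.8 149.2] F [-3.   0.1  6. ] w -0.002 dq 0.163
[[0.15, 0.989, -0.003], [0.989, -0.15, 0.001], [0.0, -0.003, -1.0]]
tool delta [-0.9 -3.9 24.2]
```

>>> apply_moves(delta_pos=[[0,-0.0015,0.007],[0.0,-0.001,0.006],[0,-0.001,0.003],[0,0,0.001]], rot=[[0,0,0],[0,0,0],[0,0,0],[0,0,0]], gripper=[0,0,0,0])

```text
clock: 14.38
position: [541.2, 214.2, 185.8]
eef_rot: [-0.001, 0.758, 0.652, -0.0]
contact_force: [-1.8, -0.1, 6.4]
grip_width: 0.002
```

```bash
python3 st.py 540.4 213.5 179; python3 look.py w12
python3 - <<'E'
from stn import *
im,d=optics.get_image("scene"); cv2.imwrite("pics/scene12.png",cv2.resize(im[190:300,330:430,::-1],None,fx=5,fy=5)); np.savez("scene12.npz",im=im,d=d)
E
```

```text
14.38 pos [541.2 214.2 185.8] jaw yaw -8.62 z [-0.0016  0.0012 -1.    ] grasp [541.1 214.3 131.8] F [-1.8 -0.1  6.4] w 0.002 dq 0.014
[[0.15, 0.989, -0.002], [0.989, -0.15, 0.001], [0.001, -0.002, -1.0]]
tool delta [-0.8 -0.6  6.8]
14.375 [541.2 214.2 185.8] [ 0.006  0.008 -0.004  0.007 -0.01  -0.014  0.008]
[[0.15, 0.989, -0.002], [0.989, -0.15, 0.001], [0.001, -0.002, -1.0]]
```

View pics/w12.png

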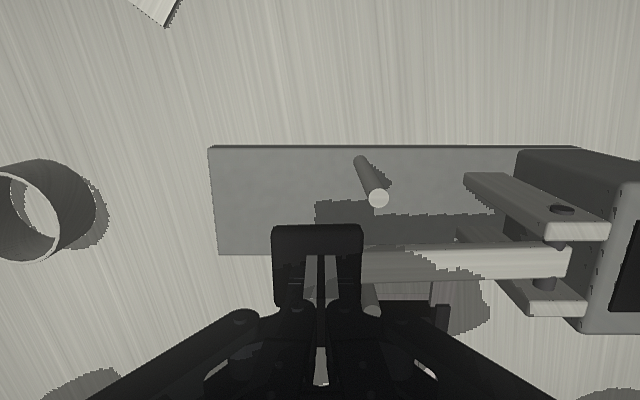

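View pics/scene12.png

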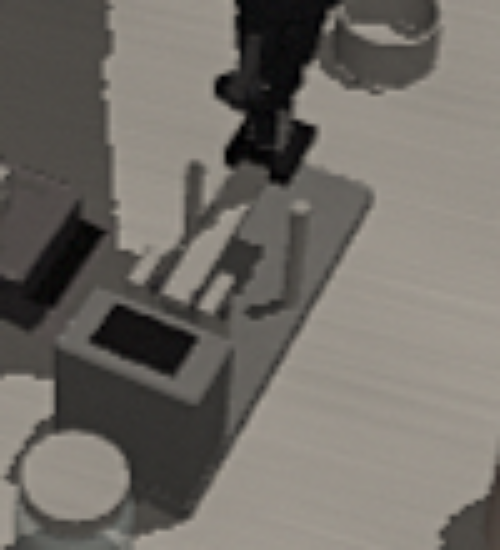

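```bash
cat > pad.py <<'E'
from stn import *
import sys
c=optics.calibration('wrist'); n=sys.argv[1]
Z=np.load(n+".npz"); im=Z['im']; P=cloud(c,Z['T'],Z['d']); g=im.max(-1)
S=((P[...,:2]-O)@np.array([[np.cos(ya),-np.sin(ya)],[np.sin(ya),np.cos(ya)]]))
def fit(m,name):
    s=S[m]; z=P[m][:,2]; 
    for _ in range(3):
        A=np.c_[s[:,0],s[:,1]-180,np.ones(len(s))]; k=np.linalg.lstsq(A,z,rcond=None)[0]; r=abs(z-A@k); ok=r<2; s,z=s[ok],z[ok]
    print(name,len(z),"slope x",k[0].round(3),"y",k[1].round(3),"z@-60:",(k@[-60,0,1]).round(1),"z@hinge",(k@[60,0,1]).round(1),"x",s[:,0].min().round(1),s[:,0].max().round(1))
fit((S[...,0]>-84)&(S[...,0]<-36)&(S[...,1]>186)&(S[...,1]<202)&(P[...,2]>85)&(P[...,2]<175)&(g<70),"pad")
fit((S[...,0]>-30)&(S[...,0]<40)&(S[...,1]>172)&(S[...,1]<188)&(P[...,2]>70)&(P[...,2]<150),"arm")
m=(S[...,0]>-45)&(S[...,0]<-15)&(S[...,1]>204)&(S[...,1]<222)&(P[...,2]>85)
print("pin",m.sum(),np.median(P[m],axis=0),np.median(S[m],axis=0),P[m][:,2].max())
E
python3 pad.py w12
```

```text
pad 250 slope x -0.111 y -2.493 z@-60: 173.0 z@hinge 159.7 x -79.5 -39.0
arm 3849 slope x -0.058 y 0.003 z@-60: 111.4 z@hinge 104.4 x -29.9 40.0
pin 490 [572.71766214 244.20982044  99.03322042] [-31.22645854 215.10970787] 101.09032222507116
```

>>> apply_moves(delta_pos=[[-0.0005,0,0.005],[0.0,0,0.003],[0,0,0.0005]], rot=[[0,0,0],[0,0,0],[0,0,0]], gripper=[0,0,0])

```text
clock: 14.85
position: [540.7, 214.2, 178.0]
eef_rot: [-0.002, 0.758, 0.652, 0.0]
contact_force: [-3.2, -0.3, 9.2]
grip_width: 0.0
```

```bash
python3 st.py 540.4 213.5 179; python3 look.py w13; python3 pad.py w13
```

```text
14.85 pos [540.7 214.2 178. ] jaw yaw -8.6 z [-0.0024  0.0029 -1.    ] grasp [540.5 214.3 124. ] F [-3.2 -0.3  9.2] w 0.0 dq 0.003
[[0.149, 0.989, -0.002], [0.989, -0.149, 0.003], [0.003, -0.003, -1.0]]
tool delta [-0.7 -0.2 -1. ]
14.85 [540.7 214.2 178. ] [ 0.001  0.    -0.001  0.002 -0.002 -0.     0.003]
[[0.149, 0.989, -0.002], [0.989, -0.149, 0.003], [0.003, -0.003, -1.0]]
pad 263 slope x 0.007 y -1.364 z@-60: 156.1 z@hinge 157.0 x -79.2 -37.5
arm 4169 slope x 0.005 y 0.006 z@-60: 103.8 z@hinge 104.5 x -30.0 40.0
pin 538 [572.64802866 244.28698485  99.03689824] [-31.21987688 215.09477496] 101.62176497229066
```

>>> apply_moves(delta_pos=[[0,0,0],[0,0,0],[0,0,0],[0,0,0]], rot=[[0,0,0],[0,0,0],[0,0,0],[0,0,0]], gripper=[0,0,0,0])

```text
clock: 15.4
position: [540.7, 214.0, 179.5]
eef_rot: [-0.002, 0.758, 0.652, 0.001]
contact_force: [-2.9, -0.6, 7.5]
grip_width: -0.001
```

```bash
python3 st.py 540.4 213.5 179; python3 look.py w14; python3 pad.py w14
```

```text
15.4 pos [540.7 214.  179.5] jaw yaw -8.61 z [-0.0022  0.0043 -1.    ] grasp [540.6 214.2 125.5] F [-2.9 -0.6  7.5] w -0.001 dq 0.004
[[0.15, 0.989, -0.002], [0.989, -0.15, 0.004], [0.004, -0.003, -1.0]]
tool delta [-0.5 -0.2  0.5]
15.4 [540.7 214.  179.5] [-0.    -0.004 -0.001 -0.002 -0.003  0.004  0.001]
[[0.15, 0.989, -0.002], [0.989, -0.15, 0.004], [0.004, -0.003, -1.0]]
pad 271 slope x -0.01 y -1.76 z@-60: 161.0 z@hinge 159.9 x -79.4 -39.5
arm 4114 slope x -0.008 y 0.008 z@-60: 105.4 z@hinge 104.4 x -30.0 40.0
pin 526 [572.66987849 244.13053872  99.11162157] [-31.28282266 214.96680241] 101.58569157547569
```

>>> apply_moves(delta_pos=[[0,0,0.0012],[0,0,0.0004],[0,0,0.0004],[0,0,0.0004],[0,0,0.0004],[0,0,0.0004],[0,0,0.0004],[0,0,0.0004]], rot=[[0,0,0],[0,0,0],[0,0,0],[0,0,0],[0,0,0],[0,0,0],[0,0,0],[0,0,0]], gripper=[0,0,0,0,0,0,0,0])

```text
clock: 16.45
position: [540.7, 213.8, 178.6]
eef_rot: [-0.003, 0.758, 0.652, 0.002]
contact_force: [-2.0, -0.4, 6.7]
grip_width: 0.002
```

```bash
python3 st.py 540.4 213.5 179; python3 look.py w15; python3 pad.py w15
```

```text
16.45 pos [540.7 213.8 178.6] jaw yaw -8.61 z [-0.0019  0.0073 -1.    ] grasp [540.6 214.2 124.6] F [-2.  -0.4  6.7] w 0.002 dq 0.002
[[0.15, 0.989, -0.002], [0.989, -0.15, 0.007], [0.007, -0.003, -1.0]]
tool delta [-0.3 -0.2 -0.4]
16.45 [540.7 213.8 178.6] [ 0.002 -0.    -0.001  0.001 -0.002 -0.001  0.002]
[[0.15, 0.989, -0.002], [0.989, -0.15, 0.007], [0.007, -0.003, -1.0]]
pad 315 slope x -0.004 y -1.644 z@-60: 159.3 z@hinge 158.8 x -80.1 -37.5
arm 4181 slope x 0.001 y 0.006 z@-60: 104.4 z@hinge 104.5 x -30.0 40.0
pin 530 [572.72392397 244.05339608  99.11878324] [-31.16035931 214.97598989] 100.95789926713664
```

Arm is level (slope 0.001). Hold on with the same compensation, trimming the slow tilt.

>>> apply_moves(delta_pos=[[0,0,0.0004],[0,0,0.0004],[0,0,0.0004],[0,0,0.0004],[0,0,0.0004],[0,0,0.0004],[0,0,0.0004],[0,0,0.0004],[0,0,0.0004],[0,0,0.0004],[0,0,0.0004],[0,0,0.0004]], rot=[[0,-0.1,0],[0,0,0],[0,-0.1,0],[0,0,0],[0,-0.1,0],[0,0,0],[0,0,0],[0,0,0],[0,0,0],[0,0,0],[0,0,0],[0,0,0]], gripper=[0,0,0,0,0,0,0,0,0,0,0,0])

```text
clock: 18.0
position: [540.7, 213.8, 178.5]
eef_rot: [-0.003, 0.758, 0.652, 0.002]
contact_force: [-2.7, -0.9, 7.5]
grip_width: -0.002
```

```bash
python3 st.py 540.4 213.5 179; python3 look.py w16; python3 pad.py w16
```

```text
18.0 pos [540.7 213.8 178.5] jaw yaw -8.61 z [-0.002  0.007 -1.   ] grasp [540.6 214.2 124.5] F [-2.7 -0.9  7.5] w -0.002 dq 0.004
[[0.15, 0.989, -0.002], [0.989, -0.15, 0.007], [0.007, -0.003, -1.0]]
tool delta [-0.4 -0.2 -0.5]
18.0 [540.7 213.8 178.5] [ 0.001 -0.003 -0.003  0.003 -0.004 -0.002  0.004]
[[0.15, 0.989, -0.002], [0.989, -0.15, 0.007], [0.007, -0.003, -1.0]]
pad 326 slope x -0.006 y -1.641 z@-60: 159.3 z@hinge 158.6 x -79.7 -37.5
arm 4190 slope x 0.0 y 0.006 z@-60: 104.4 z@hinge 104.4 x -30.0 40.0
pin 529 [572.68884423 244.08050183  99.09882267] [-31.25780582 215.03315406] 101.22630467501102
```

Stable. Another 3 s of holding for margin, then the final check.

>>> apply_moves(delta_pos=[[0,0,0.0004],[0,0,0.0004],[0,0,0.0004],[0,0,0.0004],[0,0,0.0004],[0,0,0.0004],[0,0,0.0004],[0,0,0.0004],[0,0,0.0004],[0,0,0.0004],[0,0,0.0004],[0,0,0.0004]], rot=[[0,0,0],[0,0,0],[0,0,0],[0,0,0],[0,0,0],[0,0,0],[0,0,0],[0,0,0],[0,0,0],[0,0,0],[0,0,0],[0,0,0]], gripper=[0,0,0,0,0,0,0,0,0,0,0,0])

```text
clock: 19.55
position: [540.6, 213.5, 178.4]
eef_rot: [-0.005, 0.758, 0.652, 0.003]
contact_force: [-2.0, -0.6, 7.1]
grip_width: -0.0
```

>>> apply_moves(delta_pos=[[0,0,0.0004],[0,0,0.0004],[0,0,0.0004],[0,0,0.0004],[0,0,0.0004],[0,0,0.0004],[0,0,0.0004],[0,0,0.0004],[0,0,0.0004],[0,0,0.0004]], rot=[[0,0,0],[0,0,0],[0,0,0],[0,0,0],[0,0,0],[0,0,0],[0,0,0],[0,0,0],[0,0,0],[0,0,0]], gripper=[0,0,0,0,0,0,0,0,0,0])

```text
clock: 20.8
position: [540.6, 213.2, 178.3]
eef_rot: [-0.006, 0.758, 0.652, 0.005]
contact_force: [-2.1, -0.9, 8.2]
grip_width: -0.003
```

```bash
python3 st.py 540.4 213.5 179; python3 look.py w17; python3 pad.py w17
python3 - <<'E'
from stn import *
for n in("scene","top"):
    im,d=optics.get_image(n); cv2.imwrite(f"pics/{n}17.png",im[...,::-1]); np.savez(n+"17.npz",im=im,d=d)
    c=optics.calibration(n); P=cloud(c,c['world_from_camera'],d)
    S=((P[...,:2]-O)@np.array([[np.cos(ya),-np.sin(ya)],[np.sin(ya),np.cos(ya)]]))
    m=(abs(S[...,0])<60)&(abs(S[...,1])<90)&(P[...,2]>24)&(P[...,2]<40)
    print(n,m.sum(),cv2.minAreaRect(S[m].astype(np.float32)) if m.sum()>20 else 0)
st=sensors.state(); print(st['clock'],st['position'])
E
```

```text
20.8 pos [540.6 213.2 178.3] jaw yaw -8.63 z [-0.0012  0.0153 -0.9999] grasp [540.5 214.1 124.3] F [-2.1 -0.9  8.2] w -0.003 dq 0.004
[[0.15, 0.989, -0.001], [0.989, -0.15, 0.015], [0.015, -0.003, -1.0]]
tool delta [ 0.2 -0.2 -0.7]
20.8 [540.6 213.2 178.3] [ 0.003 -0.004 -0.     0.001 -0.002 -0.001  0.003]
[[0.15, 0.989, -0.001], [0.989, -0.15, 0.015], [0.015, -0.003, -1.0]]
pad 344 slope x 0.003 y -1.806 z@-60: 160.7 z@hinge 161.0 x -80.1 -37.5
arm 4191 slope x 0.004 y 0.005 z@-60: 104.0 z@hinge 104.5 x -30.0 40.0
pin 531 [572.70586719 244.18432823  99.1688465 ] [-31.22190548 215.11691282] 101.54985466833665
scene 752 ((-0.40407562255859375, 1.4275894165039062), (142.0870819091797, 87.81805419921875), 88.95716094970703)
top 1258 ((-0.3793182373046875, -1.6761016845703125), (140.1107177734375, 80.86328125), 89.55565643310547)
20.95 [540.59681205 213.24662553 178.29066568]
```

View pics/scene17.png

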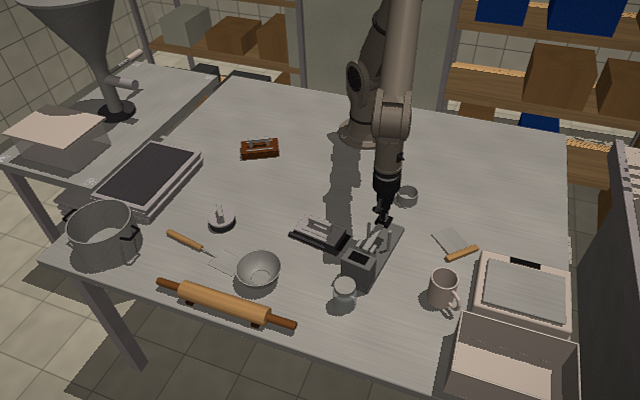

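```bash
python3 -c "
from bench import arm; print(arm.hand_in())"
```

```text
the job is handed in; nothing more can be done
None
```

The job is handed in: the silver long tin is on the rubber plate against the back stop, and I was still holding the lever level when I finished. It took about 21 s of the 58 s allowed.

**Tin:**
- I gripped it by its bar handle and slid it along the counter onto the plate, then against the stop.
- After I let go, the wrist camera put its edge within about 0.3 mm of the stop, 0.1° off square, and centred to about 0.5 mm.
- I did not add a separate seating push afterwards.
- The top and scene cameras put the tin's centre 1.4 to 1.7 mm off along the stop, in opposite directions. I relied on the closer wrist view.

**Lever:**
- I pressed it down with closed fingers and held it for about 6 s. The arm stayed within ±0.01 rad of level (0.004 rad at the last check), with about 7–8 N on the pad.
- It never went near its bottom stop.

**Not perfect:**
- While I pushed against the stop, rubber friction tipped the tin about 0.9° for roughly half a second. I corrected it and the lid then measured flat.
- Downward force reached 22 N briefly in the same push.

In the last scene picture the round tin, the brown look-alike and the other things looked to be where they started; I did not measure them.

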